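Find the release notch by feel and hold the catch down

ROBOT

A 6-joint arm with a two-finger parallel gripper is mounted at the origin on the work surface. World frame = base frame: x ahead of the robot, y to its left, z up, the work surface at z = 0. Lengths are in mm, angles in rad, forces in N, time in s.
With the tool pointing down it reaches from about 400 to 925 mm from the base axis. Payload 12.5 kg.
Tool frame: the origin (TCP) lies between the finger pads; the fingertips stand 11 mm ahead of it and the grasp point (between the pads) lies 8 mm behind it (env.tip_extent is the distance from the TCP to the fingertips, in mm); x points along the fingers, z is the direction in which the jaws open and shut, and the axes are right-handed (so a half turn about x gives the same grasp; the last joint's range is limited). The gripper opens to 95 mm and grips with 3 to 60 N. Pads are 20 mm wide; open, the fingers measure 119 mm over their backs; the gripper's body (75 mm by 180 mm) begins 59 mm behind the grasp point.
Start: joints at [-1.299, 0.491, 1.559, -0, 1.092, -0.106], TCP at [230.571, -580.932, 225.661] pointing down, gripper open.
Joint ranges: [-3.1, 3.1], [-0.84, 2.19], [0.05, 2.79], [-1.13, 4.28], [0.06, 2.93], [-2.69, 2.69]. Speed limits (rad/s): [2.22, 2.22, 2.79, 3.14, 3.14, 3.14].

INTERFACE

Orientations are given as [roll, pitch, yaw] about the fixed x, y, z axes, in that order (R = Rz(yaw) Ry(pitch) Rx(roll)).
In Python, from cell import status, imaging, env gives the robot as it stands. The module is installed in compiled form; this text tells all that it offers.
- The arm moves only by the tool apply_moves, never from a script. Its argument "increments" is a list of rows, each a list of 5 numbers: the closure, from 0 (fully open) to 1 (shut), then the shift along the tool's x, y, z in mm, then the turn about the tool's x in degrees. A call has 1 to 10 rows; each row shifts and turns the commanded pose from where the row before left it, along the tool's axes as they then stand; what a row does not reach is not made up. A row lasts 1/10 s, in which the tool goes at most 50 mm and 8.59 degrees, less where a joint would pass 70% of its speed; a pose out of reach is approached as far as the arm can. A call with a gripper value outside its range is refused whole. The fingers move at their own pace and stop on an object; the grip force is fixed at half the most. Time passes only in rows, so rows that do not move let the fingers close. It gives the time, the measured TCP pose, the force and the opening at its end, in the units of the state.
- status.state(): the state, without advancing time (a new reading comes with each control period).
- imaging.read_camera(name): name is "scene" or "top" or "wrist"; returns a dict with "pixels" (400x640x3 uint8, red, green, blue), "fovy" (degrees; the focal length in pixels is half the picture's height over the tangent of half this angle, whatever the lens; pixels are square), "cx", "cy" (the principal point, pixels), "R" (3x3) and "t" (3): a world point X has camera coordinates R X + t. Camera axes: x right, y down, z forward; pixel columns grow to the right and rows downward; lengths in mm; the calibration is good to about 2 mm. A picture is of the moment at which its call begins. There is no depth.
- env.job_done(): hands the job in, once; it reports no verdict.
The state is a dict: "t": time; "joints": joint angles; "qvel": joint speeds; "tau": joint torques, N m; "eef_pos": TCP position; "tcp_rot": TCP orientation; "ft_force": force on the tool from outside, world axes, zero at the start; "moment": the same for the moment, N m; "opening": opening from 0.0 (shut) to 1.0 (fully open).
Only numpy, scipy, OpenCV 4.12 (cv2) and the standard library are available. Lean on these libraries where they do the work, as an engineer would, in place of code of your own. Each camera call takes 0.05 s, during which the arm holds its last target. There are 200 camera calls.

TASK

Put a fingertip on the top edge of the welding jig's grey bar, right beside the yellow end block, and run it with a light touch along the edge, away from the yellow block, to find the release notch. Press the spring catch inside the notch fully down, and finish while still holding it down, so that a workmate can slide the bar. Leave the loose parts around the jig where they lie.

Things in the scene. Friction and masses are not known exactly. Their poses are not given: they have to be found in the camera images.
- jig: Welding jig, fixed: dark square-tube base 50 mm wide (x), 460 long (y), 50 high, cross feet 160 mm (x) by 50, 40 high at y = +155 and -155 mm. Origin: centre of its underside on the table; y runs along it to the yellow end. A straight grey bar, 30 mm wide, 400 long, lies on it along y at x = 0, flat top edge 80 mm above the table. The bar does not slide; it is sprung and sinks up to 4 mm under a finger.
- yellow_block (a point): Top centre of the fixed yellow block that straddles the bar: 60 mm (x) by 50 mm (y, jig +130 to +180 mm), top 93 mm above the table. The sweep starts beside it.
- grey_block (a point): Top centre of the like grey block at the other end (jig y = -130 to -180 mm). The bar's edge is bare between the blocks; its ends stick out beyond them. The sprung edge pushes back with about 2 N when it starts to sink, 12 N at 4 mm, then it is on a hard stop; under the catch's full spring force it sinks about 2.5 mm along with the catch.
- edge_start (a point): Point on the bar's top edge, mid-width, 25 mm from the face of the yellow block (jig 0, +105, 80 mm): where the fingertip starts. The edge is whole here and for at least 65 mm towards the grey block. Beyond that it has one release notch, 46 mm long, cut right across the bar, upright walls, dark inside.
- edge_far (a point): Point on the bar's top edge, mid-width, at the face of the grey block (jig 0, -130, 80 mm): the other end of the bare edge. The notch's middle lies anywhere from 90 to 190 mm from edge_start along the line to here: find it by feel or by eye.
- catch (a joint): Press depth, m, of the spring catch, a flat dark plate in the notch (41 mm along the bar, 28 mm wide): 0 at rest, top 10 mm below the bar's edge; 0.008 fully down on its stop, top 18 mm below the edge. It resists with about 3 N at first, 8 N fully down, and springs back up when released.
- stub_mid (a point): Bystander: middle (half-way up) of a loose dark steel square-tube stub standing upright, 40 by 40 mm, 80 mm high, beyond the bar.
- slat_mid (a point): Bystander: middle of a loose wooden slat lying flat, 50 by 200 mm, 18 mm thick, beyond the bar.
- collar_mid (a point): Bystander: middle (half-way up) of a loose aluminium pipe collar standing on its end, 48 mm across, 30 mm high, on the robot's side of the bar.
- wrench_grip (a point): Bystander: middle of the handle of a loose steel wrench lying flat on the robot's side of the bar.

How it is judged:
By the outcome, as a careful person would: the job done as asked, in the order asked, and still so for the second after the job is handed in, while the arm keeps its last pose, push and grip.
It also fails if it takes over 54 s, if anything falls off the work surface, if the arm or the gripper's body presses on something with over 40 N, if the wrist force passes 120 N, or if a joint passes its speed limit or range.

## Working session

There is one attempt and no reset: what is moved stays moved. The work goes in short steps, Python scripts to look and compute and a tool call to move; the robot and the scene stay as the last step left them, time stands still between calls to the robot, and variables do not carry over. Pictures are saved under pics/ and viewed, about 8 in all and at most 12, crops included, and the job is handed in when it is done.

Besides the shell and the picture viewer there is one more tool, called after ">>>" as a command line: name --pt "numbers of a row" for each row, then --argument value for the rest. apply_moves: Moves the arm, as the interface text tells. Its arguments: {"type":"object","properties":{"increments":{"type":"array"}},"required":["increments"]}

```bash
mkdir -p pics
cat > h.py <<'E'
import numpy as np, cv2
from cell import status, imaging, env
def cam(n):
    c=imaging.read_camera(n); c['f']=200/np.tan(np.radians(c['fovy'])/2); return c
def ray(c,u,v,z):
    R=np.array(c['R']);t=np.array(c['t']); d=R.T@np.array([(u-c['cx'])/c['f'],(v-c['cy'])/c['f'],1]); o=-R.T@t
    return o+d*(z-o[2])/d[2]
def proj(c,X):
    p=np.array(c['R'])@np.array(X)+np.array(c['t']); return p[:2]/p[2]*c['f']+[c['cx'],c['cy']]
E
python3 - <<'E'
from h import *
import pickle
for n in ['top','scene']:
    c=cam(n); pickle.dump(c,open(n+'.pkl','wb')); cv2.imwrite(f'pics/{n}1.png',c['pixels'][:,:,::-1]); print(n,c['fovy'],-np.array(c['R']).T@c['t'],np.round(c['R'],2).tolist())
print(status.state())
E
```

```text
top 46.75750085295097 [424.01383889   6.1936269  940.92473391] [[-0.07, -1.0, -0.0], [-0.97, 0.07, -0.21], [0.21, -0.01, -0.98]]
scene 42.017240820284286 [1020.25587644  560.38795438  516.97412808] [[-0.81, 0.59, 0.02], [0.31, 0.46, -0.83], [-0.5, -0.67, -0.55]]
{'t': 0.1, 'joints': array([-1.29858732e+00,  4.91517541e-01,  1.55938963e+00, -5.57571301e-05,
        1.09172161e+00, -1.05582636e-01]), 'qvel': array([-6.75635727e-05, -8.85227455e-04, -7.65532088e-04, -3.31091548e-04,
       -2.86602919e-04, -6.18984978e-04]), 'tau': array([ 3.51497685e-03, -6.13620615e+01, -2.58606005e+01,  6.94848737e-02,
        4.69934859e-02, -4.84195459e-05]), 'eef_pos': array([ 230.5050865 , -580.71406436,  225.10845261]), 'tcp_rot': array([3.08370301, 1.56975902, 1.89072406]), 'ft_force': array([-0.08080038, -0.56123642,  0.36156761]), 'moment': array([ 0.0030396 , -0.01389765,  0.00825547]), 'opening': 1.0039815878444067}
```

View pics/top1.png

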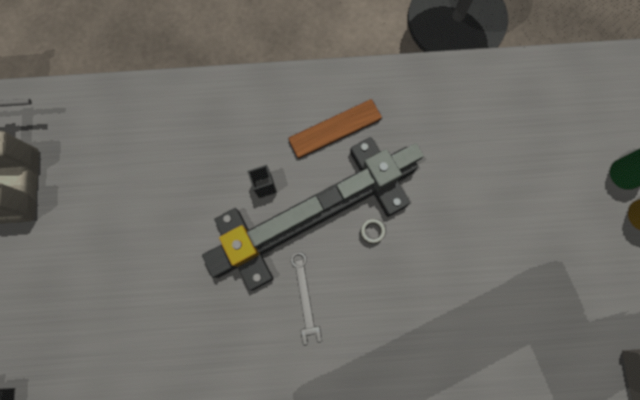

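View pics/scene1.png

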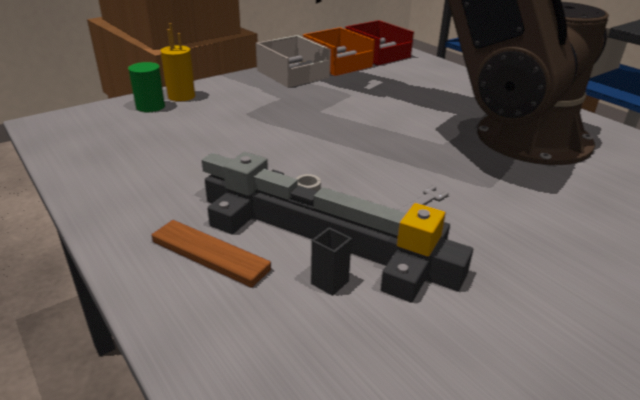

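The top view shows the yellow block at about (238,245), the grey block at (383,167) and the dark notch at about (331,197). The scene view agrees with this. Next I'll enlarge the bar.

Run:
```python
from h import *
import pickle
c=pickle.load(open('top.pkl','rb'))
p=c['pixels'][130:300,195:435,::-1]
cv2.imwrite('pics/crop.png',cv2.convertScaleAbs(cv2.resize(p,None,fx=3.3,fy=3.3,interpolation=cv2.INTER_CUBIC),alpha=1.5))
Y=ray(c,238,245,93);G=ray(c,383,167,93);print(Y,G,np.linalg.norm(Y-G))
print(ray(c,331,197,80))
```

```text
[533.28156916 159.55670217  93.        ] [ 663.38936548 -120.22089112   93.        ] 308.5507095633301
[614.65668865 -17.69669902  80.        ]
```

View pics/crop.png

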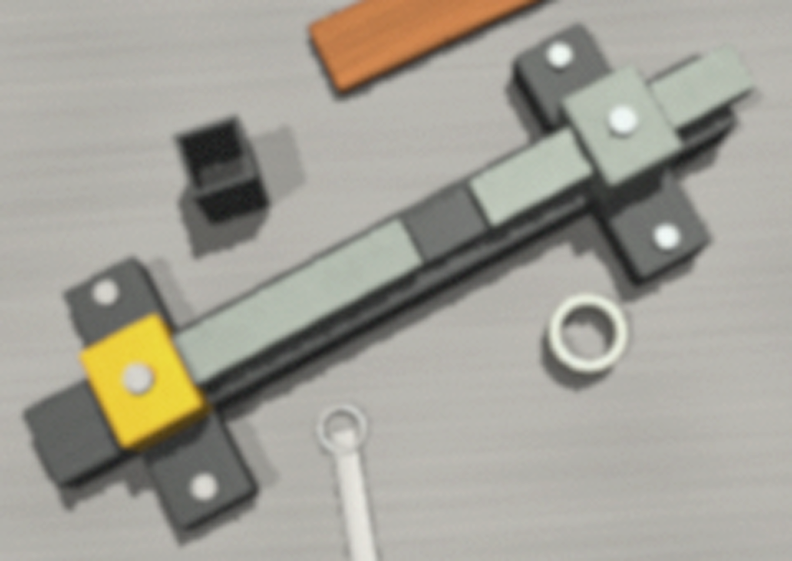

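The crop shows the notch corners at about (402,218), (470,184), (422,262) and (492,226), and block centres at about (143,380) and (621,123). I'll convert these to world points and plan.

Run:
```python
from h import *
import pickle
c=pickle.load(open('top.pkl','rb'))
r=lambda u,v,z: ray(c,195+(u+.5)/3.3-.5,130+(v+.5)/3.3-.5,z)
Y=r(143,380,93);G=r(621,123,93);print('Y,G',Y,G,np.linalg.norm(Y-G))
d=(G-Y)/np.linalg.norm(G-Y); n=np.array([-d[1],d[0],0])
M=(Y+G)/2; yaw=np.arctan2(d[1],d[0]);print('d',d,np.degrees(yaw))
J=lambda P:(-(P-M)@d,(P-M)@n)
for q in [(402,218),(422,262),(470,184),(492,226),(590,180),(182,342),(210,392),(300,275),(322,315)]: print(q,np.round(J(r(*q,80)),1))
for nm,j in [('start',105),('far',-130)]: print(nm,np.round(M-d*j,1))
s=status.state()
from scipy.spatial.transform import Rotation as Ro
R=Ro.from_euler('xyz',s['tcp_rot']).as_matrix();print(R.round(3),s['eef_pos'])
c2=pickle.load(open('scene.pkl','rb'))
for j in (155,-155): print(proj(c2,np.append((M-d*j)[:2],93)))
```

```text
Y,G [533.64628552 159.57431586  93.        ] [ 663.56031518 -119.91872475   93.        ] 308.21099080091335
d [ 0.42151005 -0.90682373  0.        ] -65.07004007795089
(402, 218) [-17.7  14.3]
(422, 262) [-15.4 -14. ]
(470, 184) [-62.  13.]
(492, 226) [-61.  -14.9]
(590, 180) [-124.2  -18.5]
(182, 342) [126.4  11.2]
(210, 392) [125.4 -21.8]
(300, 275) [49.6 13.1]
(322, 315) [ 49.4 -13.5]
start [554.3 115.   93. ]
far [653.4 -98.1  93. ]
[[-0.     0.929  0.369]
 [ 0.001  0.369 -0.929]
 [-1.     0.    -0.001]] [ 230.5050865  -580.71406436  225.10845261]
[422.50784552 214.83216516]
[244.71632954 160.74553989]
```

>>> apply_moves --pt "1 0 0 0 -3.3" --pt "1 0 32.6 -27.5 0" --pt "1 0 32.6 -27.5 0" --pt "1 0 32.6 -27.5 0" --pt "1 0 32.6 -27.5 0" --pt "1 0 32.6 -27.5 0" --pt "1 0 32.6 -27.5 0" --pt "1 0 32.6 -27.5 0" --pt "1 0 32.6 -27.5 0" --pt "1 0 32.6 -27.5 0"

```text
t: 1.1
eef_pos: [392.5, -231.1, 225.6]
tcp_rot: [-1.995, 1.571, -3.13]
ft_force: [0.1, -0.8, 0.4]
opening: 0.214
```

>>> apply_moves --pt "1 0 32.6 -27.5 0" --pt "1 0 32.6 -27.5 0" --pt "1 0 32.6 -27.5 0" --pt "1 0 32.6 -27.5 0" --pt "1 0 32.6 -27.5 0" --pt "1 0 32.6 -27.5 0" --pt "1 0 32.6 -27.5 0" --pt "1 0 32.6 -27.5 0" --pt "1 0 32.6 -27.5 0" --pt "1 0 0 0 0"

```text
t: 2.1
eef_pos: [555.0, 119.1, 225.0]
tcp_rot: [2.489, 1.57, 1.357]
ft_force: [-1.5, -1.0, -0.1]
opening: 0.003
```

```bash
cat > chk.py <<'E'
from h import *
from scipy.spatial.transform import Rotation as Ro
s=status.state();R=Ro.from_euler('xyz',s['tcp_rot']).as_matrix()
M=np.array([598.603,19.828,0]);d=np.array([.42151,-.90682,0]);n=np.array([.90682,.42151,0])
p=s['eef_pos']; tip=p+R[:,0]*env.tip_extent
print('t',s['t'],'pos',p.round(1),'tip jig y',round(-(tip-M)@d,1),'across',round((tip-M)@n,1),'z',tip[2].round(1),'F',s['ft_force'].round(2),'M',s['moment'].round(2),'open',s['opening'])
print('z.d,z.n',R[:,2]@d,R[:,2]@n,'x',R[:,0].round(3))
E
python3 - <<'E'
import chk
from h import *
import pickle
c=cam('wrist');pickle.dump(c,open('wrist.pkl','wb'));cv2.imwrite('pics/w1.png',c['pixels'][:,:,::-1])
E
```

```text
t 2.1 pos [555.  119.1 225. ] tip jig y 108.4 across 2.3 z 214.0 F [-1.52 -0.96 -0.08] M [-0.02  0.04  0.01] open 0.0025224564481274884
z.d,z.n 0.9999891140557207 0.0038474676501080948 x [ 0.  0. -1.]
```

View pics/w1.png

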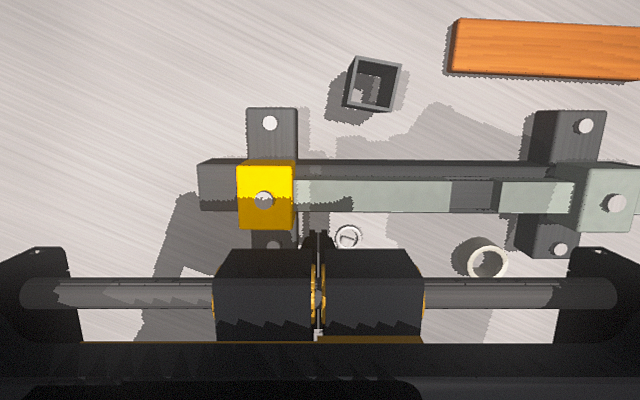

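The wrist view shows the yellow block at about (265,197), the bar top at rows 180–212 and the notch at about columns 450–499. I'll cross-check these against the top-camera result.

Run:
```python
from chk import *
import pickle
c=pickle.load(open('wrist.pkl','rb'))
for nm,u,v,z in [('Y',265.5,197,93),('G',605,202,93),('bt',350,180,80),('bb',350,212,80),('bt2',560,181,80),('bb2',560,212,80),('nl',451,196,80),('nr',500,196,80)]:
    P=ray(c,u,v,z)-M*1; print(nm,round(-P@d,1),round(P@n,1))
cv2.imwrite('pics/w1c.png',cv2.resize(c['pixels'][140:240,220:640,::-1],None,fx=1.9,fy=1.9,interpolation=cv2.INTER_CUBIC))
```

```text
t 2.15 pos [554.  117.3 224.9] tip jig y 107.2 across 0.7 z 213.9 F [-0.7  -0.32  0.24] M [-0.03  0.05  0.04] open 0.004404260124880283
z.d,z.n 0.9999907948046914 0.0033955287779138853 x [-0.001 -0.    -1.   ]
Y 154.8 1.8
G -148.3 -1.6
bt 78.8 15.0
bb 77.9 -15.6
bt2 -114.1 14.8
bb2 -119.6 -14.8
nl -15.5 0.3
nr -61.0 0.4
```

View pics/w1c.png

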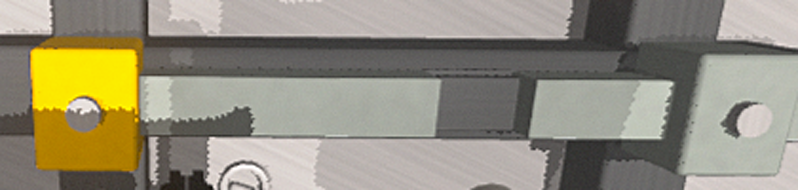

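>>> apply_moves --pt "1 30 -1 1 0" --pt "1 30 0 0 0" --pt "1 30 0 0 0" --pt "1 20 0 0 0" --pt "1 10 0 0 0" --pt "1 0 0 0 0" --pt "1 0 0 0 0" --pt "1 0 0 0 0"

```text
t: 2.95
eef_pos: [553.8, 113.9, 106.7]
tcp_rot: [1.169, 1.569, 0.033]
ft_force: [0.5, 0.7, -0.6]
opening: 0.005
```

```bash
python3 chk.py
```

```text
t 2.95 pos [553.8 113.9 106.7] tip jig y 104.2 across -0.9 z 95.7 F [ 0.47  0.74 -0.62] M [-0.01 -0.   -0.06] open 0.00538111004618563
z.d,z.n 0.9999963665828884 8.543232628322085e-05 x [ 0.002  0.    -1.   ]
```

>>> apply_moves --pt "1 6 0 0 0" --pt "1 4 0 0 0" --pt "1 2 0 0 0" --pt "1 1 0 0 0" --pt "1 0 0 0 0" --pt "1 0 0 0 0"

```text
t: 3.55
eef_pos: [553.4, 114.1, 92.7]
tcp_rot: [0.451, 1.571, -0.684]
ft_force: [-0.3, 0.6, -0.4]
opening: 0.002
```

```bash
python3 chk.py
```

```text
t 3.55 pos [553.4 114.1  92.7] tip jig y 104.5 across -1.3 z 81.7 F [-0.3   0.63 -0.35] M [ 0.01 -0.02  0.02] open 0.002131413381979641
z.d,z.n 0.9999965324740415 0.00033654260764458586 x [ 0. -0. -1.]
```

>>> apply_moves --pt "1 1 0 0 0" --pt "1 0 0 0 0" --pt "1 0 0 0 0"

```text
t: 3.85
eef_pos: [553.4, 114.0, 91.6]
tcp_rot: [0.296, 1.571, -0.839]
ft_force: [-0.5, 0.1, 1.7]
opening: 0.007
```

>>> apply_moves --pt "1 1 0 0 0" --pt "1 0 0 0 0" --pt "1 0 0 0 0"

```text
t: 4.15
eef_pos: [553.4, 114.0, 90.8]
tcp_rot: [0.908, 1.57, -0.228]
ft_force: [-0.3, 0.6, 3.3]
opening: 0.003
```

```bash
python3 chk.py
```

```text
t 4.15 pos [553.4 114.   90.8] tip jig y 104.5 across -1.2 z 79.8 F [-0.25  0.62  3.28] M [0.02 0.11 0.03] open 0.003445292126993791
z.d,z.n 0.9999965437450877 0.00026231039382055237 x [ 0. -0. -1.]
```

>>> apply_moves --pt "1 0.5 0 0 0" --pt "1 0 0.1 4 0" --pt "1 0 0.1 4 0" --pt "1 0 0.1 4 0" --pt "1 0 0.1 4 0" --pt "1 0 0.1 4 0" --pt "1 0 0.1 4 0" --pt "1 0 0.1 4 0" --pt "1 0 0.1 4 0" --pt "1 0 0.1 4 0"

```text
t: 5.15
eef_pos: [569.5, 81.4, 90.1]
tcp_rot: [-0.561, 1.571, -1.696]
ft_force: [-1.3, 3.8, 4.0]
opening: 0.006
```

```bash
python3 chk.py
```

```text
t 5.15 pos [569.5  81.4  90.1] tip jig y 68.1 across -0.4 z 79.1 F [-1.26  3.85  4.05] M [ 0.55  0.23 -0.02] open 0.005802521527778917
z.d,z.n 0.9999965619370249 0.00024531265721509774 x [-0. -0. -1.]
```

>>> apply_moves --pt "1 0 0 4 0" --pt "1 0 0 4 0" --pt "1 0 0 4 0" --pt "1 0 0 4 0" --pt "1 0 0 4 0"

```text
t: 5.65
eef_pos: [577.9, 63.3, 90.1]
tcp_rot: [-0.553, 1.571, -1.688]
ft_force: [-1.0, 3.8, 5.2]
opening: 0.002
```

>>> apply_moves --pt "1 0 0 4 0" --pt "1 0 0 4 0" --pt "1 0 0 4 0" --pt "1 0 0 4 0" --pt "1 0 0 4 0"

```text
t: 6.15
eef_pos: [586.4, 45.2, 90.1]
tcp_rot: [-0.351, 1.571, -1.487]
ft_force: [-1.5, 3.8, 4.7]
opening: 0.005
```

>>> apply_moves --pt "1 0 0 4 0" --pt "1 0 0 4 0" --pt "1 0 0 4 0" --pt "1 0 0 4 0" --pt "1 0 0 4 0"

```text
t: 6.65
eef_pos: [594.8, 27.1, 90.1]
tcp_rot: [-0.795, 1.571, -1.93]
ft_force: [-0.5, 3.7, 4.3]
opening: 0.002
```

>>> apply_moves --pt "1 0 0 4 0" --pt "1 0 0 4 0" --pt "1 0 0 4 0"

```text
t: 6.95
eef_pos: [599.8, 16.2, 90.1]
tcp_rot: [-1.487, 1.571, -2.622]
ft_force: [-1.5, 2.9, 4.6]
opening: 0.001
```

```bash
python3 chk.py
```

```text
t 6.95 pos [599.8  16.2  90.1] tip jig y -3.8 across -0.4 z 79.1 F [-1.54  2.9   4.58] M [0.63 0.19 0.04] open 0.0012130341827192048
z.d,z.n 0.9999965685269803 0.00023525310225942642 x [-0. -0. -1.]
```

>>> apply_moves --pt "1 0 0 4 0" --pt "1 0 0 4 0" --pt "1 0 0 4 0" --pt "1 0 0 4 0"

```text
t: 7.35
eef_pos: [606.6, 1.6, 90.1]
tcp_rot: [-0.394, 1.571, -1.529]
ft_force: [0.6, 0.2, -0.5]
opening: 0.002
```

>>> apply_moves --pt "1 0 0 4 0" --pt "1 0 0 4 0"

```text
t: 7.55
eef_pos: [609.9, -5.9, 89.8]
tcp_rot: [-1.068, 1.57, -2.204]
ft_force: [0.5, 0.4, 0.1]
opening: 0.004
```

>>> apply_moves --pt "1 0 0 4 0" --pt "1 0 0 4 0" --pt "1 0 0 0 0" --pt "1 0 0 0 0"

```text
t: 7.95
eef_pos: [613.2, -12.6, 90.0]
tcp_rot: [-1.385, 1.571, -2.52]
ft_force: [0.3, -0.2, -0.1]
opening: 0.007
```

Run:
```python
import chk
from h import *
c=cam('wrist');cv2.imwrite('pics/w2.png',c['pixels'][:,:,::-1])
```

```text
t 7.95 pos [613.2 -12.6  90. ] tip jig y -35.6 across -0.4 z 79.0 F [ 0.26 -0.17 -0.07] M [ 0.01 -0.02  0.04] open 0.007205473431158111
z.d,z.n 0.9999965878852607 0.0001258813758501053 x [-0. -0. -1.]
```

View pics/w2.png

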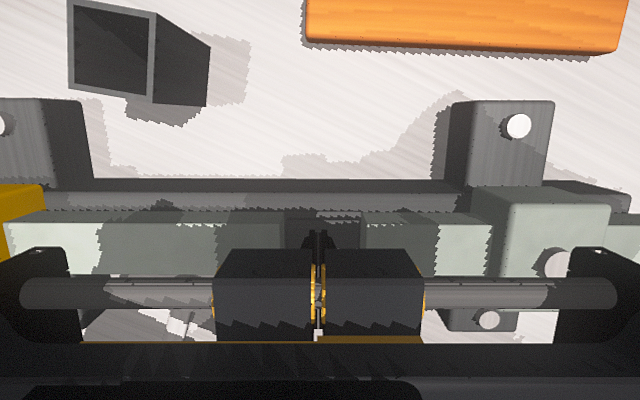

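The fingertip force dropped from about 4.6 N to 0 at jig y of about −20. The tip at column 319 sits inside the notch, which spans columns 280–363, so I'll shift 2.5 mm to centre it and then press.

>>> apply_moves --pt "1 0 0.4 2.5 0" --pt "1 3 0 0 0" --pt "1 3 0 0 0" --pt "1 2 0 0 0" --pt "1 0 0 0 0" --pt "1 0 0 0 0"

```text
t: 8.6
eef_pos: [614.6, -14.6, 82.0]
tcp_rot: [-1.578, 1.571, -2.713]
ft_force: [-0.1, 0.5, -0.7]
opening: 0.0
```

>>> apply_moves --pt "1 1 0 0 0" --pt "1 1 0 0 0" --pt "1 1 0 0 0" --pt "1 0 0 0 0" --pt "1 0 0 0 0"

```text
t: 9.1
eef_pos: [614.8, -14.6, 79.3]
tcp_rot: [0.946, 1.57, -0.19]
ft_force: [-0.1, -0.1, 4.5]
opening: 0.003
```

>>> apply_moves --pt "1 1 0 0 0" --pt "1 1 0 0 0" --pt "1 1 0 0 0" --pt "1 0 0 0 0" --pt "1 0 0 0 0"

```text
t: 9.6
eef_pos: [614.8, -14.6, 76.2]
tcp_rot: [0.829, 1.57, -0.306]
ft_force: [0.5, 0.4, 4.9]
opening: 0.006
```

```bash
python3 chk.py
```

```text
t 9.6 pos [614.8 -14.6  76.2] tip jig y -38.1 across 0.1 z 65.2 F [0.46 0.44 4.87] M [ 0.09  0.08 -0.01] open 0.006133625969042897
z.d,z.n 0.9999965278347724 0.00027353080260429907 x [ 0. -0. -1.]
```

>>> apply_moves --pt "1 1 0 0 0" --pt "1 1 0 0 0" --pt "1 1 0 0 0" --pt "1 0 0 0 0" --pt "1 0 0 0 0"

```text
t: 10.1
eef_pos: [614.8, -14.6, 73.3]
tcp_rot: [0.815, 1.57, -0.32]
ft_force: [-0.2, 0.4, 6.5]
opening: 0.005
```

>>> apply_moves --pt "1 1 0 0 0" --pt "1 1 0 0 0" --pt "1 0 0 0 0" --pt "1 0 0 0 0"

```text
t: 10.5
eef_pos: [614.8, -14.6, 71.4]
tcp_rot: [0.832, 1.57, -0.304]
ft_force: [-1.4, 0.1, 7.5]
opening: 0.004
```

>>> apply_moves --pt "1 1 0 0 0" --pt "1 0 0 0 0" --pt "1 0 0 0 0"

```text
t: 10.8
eef_pos: [614.8, -14.6, 70.5]
tcp_rot: [0.87, 1.57, -0.265]
ft_force: [-2.2, 0.2, 8.4]
opening: 0.004
```

>>> apply_moves --pt "1 1 0 0 0" --pt "1 0 0 0 0" --pt "1 0 0 0 0"

```text
t: 11.1
eef_pos: [614.8, -14.6, 69.7]
tcp_rot: [0.895, 1.57, -0.24]
ft_force: [-1.9, 0.2, 10.3]
opening: 0.004
```

>>> apply_moves --pt "1 1 0 0 0" --pt "1 0 0 0 0" --pt "1 0 0 0 0"

```text
t: 11.4
eef_pos: [614.8, -14.6, 69.1]
tcp_rot: [0.911, 1.57, -0.224]
ft_force: [-3.6, -0.0, 15.0]
opening: 0.005
```

>>> apply_moves --pt "1 0.5 0 0 0" --pt "1 0 0 0 0" --pt "1 0 0 0 0" --pt "1 0 0 0 0" --pt "1 0 0 0 0"

```text
t: 11.9
eef_pos: [614.9, -14.6, 69.1]
tcp_rot: [0.927, 1.569, -0.208]
ft_force: [-5.6, 0.3, 19.2]
opening: 0.008
```

Run:
```python
import chk
from h import *
c=cam('scene');cv2.imwrite('pics/s2.png',c['pixels'][:,:,::-1])
```

```text
t 11.9 pos [614.9 -14.6  69.1] tip jig y -38.1 across 0.3 z 58.1 F [-5.64  0.32 19.16] M [0.12 0.88 0.02] open 0.007533659743546838
z.d,z.n 0.9999962195045631 0.0003368622095088579 x [ 0.001 -0.    -1.   ]
```

View pics/s2.png

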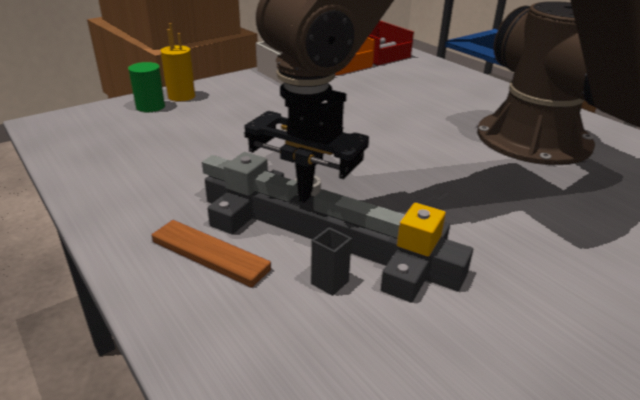

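The finger is in the notch at about (305,195) and the slat and stub haven't moved. The catch is on its stop: tip z is 58.1 mm, and the stiffness jumped to a hard stop at 19 N. I'm handing in now.

```bash
python3 -c "
from h import *
print(env.job_done())
s=status.state();print(s['t'],s['eef_pos'],s['ft_force'])"
```

```text
the job is handed in; nothing more can be done
None
the job is handed in; nothing more can be done
```

The catch is fully down and the arm was still holding it when I handed the job in, at about 12 s of the 54 s allowed.

- **Sweep:** I shut the fingers and touched the edge 25 mm from the yellow block. I then slid them along the bar with about 4–5 N of downward force. The force fell to zero at jig y of about −20 mm, as the tip entered the notch. This matches where the cameras put the notch, about −16 to −61 mm.
- **Press:** I centred the tip at jig y of about −38 mm and pressed down. The force rose smoothly to about 8 N, which is the catch's full spring force, then climbed to 19 N with no further movement. The tip stopped at 58.1 mm. That is 22 mm below the edge: 18 mm for the catch fully down, plus the bar's full 4 mm sink.
- **Loose parts:** The last scene picture shows the slat and stub unmoved. The gripper hid the collar and the wrench's position wasn't checked, but nothing touched them on the path I took.

No checks failed or disagreed. I couldn't read the state after hand-in, so the hold during the final second wasn't measured.

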